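# Engage the paint mixer with its stirring key

### The job

Draw the T-handled stirring key up out of its wooden stand and put its nose into the steel hub on the white paint pot; turn it while pressing down until the brass key finds the slot, then push on against the spring until the dark flange sits fully home on the hub. The spring throws the key back out, so finish still gripping the handle and holding it pressed home, and leave the other things on the table where they are.

Things in the scene. Friction and masses are not known exactly. Their poses are not given: they have to be found in the camera images.
- key_grip (a point): stirring key, loose, 175 to 325 g, upright in the stand, flange on its top. Point: centre of the flat handle, 64 mm (key x) x 16 mm (y) x 36 mm high (z up); pinch across the 16 mm from above, either way round. Orange handle end is at -x, over the feather. Handle underside is 18 mm below the point; dark flange, 42 mm across, from 38 to 44 mm below
- key_nose (a point): tip of the key's nose on the shaft axis, 84 mm below key_grip; same axes. Shaft 18 mm across, nose tapered to 12 mm over the last 5 mm. From the tip up: 15 mm round nose, then a brass feather key 25 mm tall, 6 mm wide, on the -x side only, reaching 15.5 mm from the axis, up to the flange underside at 40 mm
- hub_mouth (a point): centre of the steel hub's open top face, 100 mm above the table; axes are the pot's, z up. Bore 22 mm across, 42 mm deep, with a slot 10 mm wide down one side, open at the top. Slot points to the pot's -x, but the hub stands turned up to 0.5 rad either way from there about z; the angle is not reported: see or feel it. Hub turns only against stiff friction (0.5 N m)
- pot: fixed white mixing pot 100 mm across, origin centre of underside; lid 78 mm high, small orange mark on it at -x; the steel hub, 44 mm across, stands 22 mm proud of the lid. Height of key_grip above hub_mouth: 69 mm with the feather riding on the hub face, 44 mm fully home with the flange on the face
- plunger (a joint): travel in m of the spring plunger in the bore: 0 at rest (its top 28 mm below the hub face), 0.012 with the key fully home. Once in the slot the key sinks freely until key_grip is 56 mm above hub_mouth, then the spring resists, 6 N rising to 11 N, and throws the key up again if it is let go
- stand: fixed light-wood block 75 x 75 x 50 mm, origin at the centre of its underside, with an upright hole 35 mm across in which the key stands; a clear lift is 45 mm
- water_jar: white cup 72 mm across, 85 mm high, origin centre of underside; a loose bystander
- bottle_yellow: yellow paint bottle 38 mm across, 90 mm high, origin centre of underside; a loose bystander
- bottle_red: red paint bottle 38 mm across, 90 mm high, origin centre of underside; a loose bystander
- tape_roll: roll of masking tape lying flat, 68 mm across, 18 mm high, origin centre of underside; a loose bystander
- eraser: white eraser 20 x 42 x 12 mm, origin centre of underside; a loose bystander
- brush: paint brush 180 mm long lying along its x axis; a loose bystander
- wood_block: light-wood block 60 x 60 x 50 mm, origin centre of underside; a loose bystander
There are look-alikes about, which are no part of the job. What is shaped like the part that bears key_grip but green or turquoise is not meant.

How it is judged:
On the way, in this order (a step that is already met when the one before it is completed fails the run):
1. the key is drawn up clear of the stand (height (world z) of key_nose above 0.051 m and contact force between the fingers and key above 1 N), for 0.1 s.
2. the feather has slipped into the hub's slot (horizontal distance between key_nose and hub_mouth below 0.005 m and z of key_nose in the frame of hub_mouth below -0.02 m), for 0.05 s.
At the end, for the whole second after the job is handed in: the key stands upright (within 0.08 rad) in the hub with its flange within 2 mm of the hub face and its handle within 6 mm of the hub axis, the spring plunger pressed in by at least 9.5 mm, still, the fingers still gripping it (more than 2 N) (z of key_grip in the frame of hub_mouth below 0.046 m and horizontal distance between key_grip and hub_mouth below 0.006 m and angle between key_grip's own z axis and vertical below 0.08 rad and value of joint plunger above 0.0095 m and contact force between the fingers and key above 2 N and linear speed of key below 0.02 m/s); the arm keeps its last pose, push and grip.
It fails at once if a bystander is pushed more than 30 mm out of place (distance of any of water_jar, bottle_yellow, bottle_red, tape_roll, eraser, brush, wood_block from where it was at the start of the episode above 0.03 m).
It also fails if it takes over 45 s, if anything falls off the work surface, if the arm or the gripper's body presses on something with over 40 N, if the wrist force passes 120 N, or if a joint passes its speed limit or range.

### The arm

A 6-joint arm with a two-finger parallel gripper is mounted at the origin on the work surface. World frame = base frame: x ahead of the robot, y to its left, z up, the work surface at z = 0. Lengths are in m, angles in rad, forces in N, time in s.
With the tool pointing down it reaches from about 0.3 to 0.775 m from the base axis. Payload 14.6 kg.
Tool frame: the origin (TCP) lies on the centre line of the jaws, within the pads' length; the fingertips stand 25 mm ahead of it and the grasp point (between the pads) lies 6 mm ahead of it (ctrl.tip_reach is the distance from the TCP to the fingertips, in m); z points along the fingers, y is the line along which they close (so a half turn about z gives the same grasp; the last joint's range is limited). The gripper opens to 94 mm and grips with 3 to 60 N. Pads are 16 mm wide; open, the fingers measure 119 mm over their backs; the gripper's body (75 mm by 177 mm) begins 78 mm behind the grasp point.
Start: joints at [-0.067, 0.3, 1.521, -0, 1.321, -0.067], TCP at [0.55, -0, 0.202] pointing down, gripper open.
Joint ranges: [-3.03, 3.03], [-0.79, 2.21], [0.23, 2.52], [-1.04, 4.18], [0, 3.07], [-2.55, 2.55]. Speed limits (rad/s): [2.22, 2.22, 2.57, 3.14, 3.14, 3.14].

### API

Orientations are given as [roll, pitch, yaw] about the fixed x, y, z axes, in that order (R = Rz(yaw) Ry(pitch) Rx(roll)).
In Python, from station import ctrl gives the robot as it stands. The module is installed in compiled form; this text tells all that it offers.
- The arm moves only by the tool apply_moves, never from a script. Its argument "deltas" is a list of rows, each a list of 7 numbers: the closure in counts, from 0 (fully open) to 255 (shut), then the shift along the world's x, y, z in cm, then the turn, a rotation vector about the world's x, y, z in rad. In form: [[jaw, tx, ty, tz, ax, ay, az], ...]. A call has 1 to 10 rows; each row shifts and turns the commanded pose from where the row before left it; what a row does not reach is not made up. A row lasts 1/10 s, in which the tool goes at most 50 mm and 8.59 degrees, less where a joint would pass 70% of its speed; a pose out of reach is approached as far as the arm can. A call with a gripper value outside its range is refused whole. The fingers move at their own pace and stop on an object; "grip_force" is the grip in N (left out, the last holds). Time passes only in rows, so rows that do not move let the fingers close. It gives the time, the measured TCP pose, the force, the opening and the grip force at its end, in the units of the state.
- ctrl.get_obs(): the state, without advancing time (a new reading comes with each control period).
- ctrl.camera(name): name is "scene" or "side" or "wrist"; returns a dict with "img" (400x640x3 uint8, red, green, blue), "K" (3x3 intrinsics, pixels), "pose" (4x4, takes a point from camera to world coordinates); the wrist camera has in their place "hand_eye" (4x4, takes a point from camera to tool coordinates, whose origin is the TCP and whose axes are the flange's). Camera axes: x right, y up, looking along -z (the intrinsics and any distortion apply to the point x, -y, -z); pixel columns grow to the right and rows downward; lengths in m; the calibration is good to about 2 mm. A picture is of the moment at which its call begins: read the wrist's pose just before it. There is no depth.
- ctrl.hand_in(): hands the job in; it is judged then, once.
The state is a dict: "time_s": time; "qpos": joint angles; "joint_vel": joint speeds; "tau": joint torques, N m; "ee_pos": TCP position; "eef_rot": TCP orientation; "force": force on the tool from outside, world axes, zero at the start; "moment": the same for the moment, N m; "grip_width": finger opening in m; "grip_force": force on a finger pad.
Only numpy, scipy, OpenCV 4.12 (cv2) and the standard library are available. Lean on these libraries where they do the work, as an engineer would, in place of code of your own. Each camera call takes 0.05 s, during which the arm holds its last target. There are 200 camera calls.

## Working session

There is one attempt and no reset: what is moved stays moved. The work goes in short steps, Python scripts to look and compute and a tool call to move; the robot and the scene stay as the last step left them, time stands still between calls to the robot, and variables do not carry over. Pictures are saved under pics/ and viewed, at most 12 in all, crops included, and the job is handed in when it is done.

Besides the shell and the picture viewer there is one more tool, called after "Call:" by a JSON object that holds its "method" and its "body", one argument or row to a line. apply_moves: Moves the arm, as the interface text tells. Its arguments: {"type":"object","properties":{"deltas":{"type":"array"},"grip_force":{"type":"number"}},"required":["deltas"]}

```bash
mkdir -p pics
cat > h.py <<'E'
from station import ctrl
import numpy as np, cv2
from scipy.spatial.transform import Rotation as R
def T_tool():
    o=ctrl.get_obs(); T=np.eye(4); r=np.array(o["eef_rot"])
    T[:3,:3]=R.from_euler('xyz',r).as_matrix() if r.size==3 else r; T[:3,3]=o["ee_pos"]; return T
def shot(n):
    T=T_tool(); c=ctrl.camera(n)
    P=np.array(c["pose"]) if "pose" in c else T@np.array(c["hand_eye"])
    np.savez(f"{n}.npz",img=c["img"],K=c["K"],P=P,extra=str([k for k in c if k not in("img",)]))
    return c,P
def load(n):
    d=np.load(f"{n}.npz"); return d["img"],d["K"],d["P"]
def pix2z(n,uv,z):
    _,K,P=load(n); uv=np.atleast_2d(uv).astype(float)
    d=np.c_[(uv-K[:2,2])/[K[0,0],K[1,1]],np.ones(len(uv))]*[1,-1,-1]
    d=d@P[:3,:3].T; return P[:3,3]+d*((np.atleast_1d(z)-P[2,3])/d[:,2])[:,None]
def proj(n,X):
    _,K,P=load(n); p=(np.atleast_2d(X)-P[:3,3])@P[:3,:3]; p=p*[1,-1,-1]
    q=p@K.T; return q[:,:2]/q[:,2:]
E
python3 - <<'E'
from h import *
for n in("scene","wrist","side"):
    c,P=shot(n); cv2.imwrite(f"pics/{n}0.png",c["img"][:,:,::-1]); print(n,[k for k in c],np.round(P,3).tolist(),np.round(c["K"],1).tolist())
print(ctrl.get_obs())
E
```

```text
scene ['img', 'K', 'pose'] [[-0.634, -0.421, 0.649, 1.138], [0.773, -0.329, 0.542, 0.462], [-0.014, 0.845, 0.534, 0.561], [0.0, 0.0, 0.0, 1.0]] [[384.3, 0.0, 318.4], [0.0, 384.3, 193.8], [0.0, 0.0, 1.0]]
wrist ['img', 'K', 'hand_eye'] [[1.0, -0.0, 0.001, 0.551], [-0.0, 0.964, 0.265, 0.077], [-0.001, -0.265, 0.964, 0.385], [0.0, 0.0, 0.0, 1.0]] [[278.0, 0.0, 321.1], [0.0, 278.0, 196.1], [0.0, 0.0, 1.0]]
side ['img', 'K', 'pose'] [[0.856, 0.317, -0.408, 0.164], [-0.517, 0.518, -0.682, -0.652], [-0.005, 0.794, 0.607, 0.694], [0.0, 0.0, 0.0, 1.0]] [[403.7, 0.0, 314.7], [0.0, 403.7, 200.0], [0.0, 0.0, 1.0]]
{'time_s': 0.15, 'qpos': array([-6.65774255e-02,  3.00326000e-01,  1.52140983e+00,  3.92578111e-05,
        1.32067646e+00, -6.66130142e-02]), 'joint_vel': array([ 0.00035353, -0.00023081, -0.00076963, -0.00051916,  0.0008425 ,
       -0.00073992]), 'tau': array([-2.50185103e-04, -5.31960297e+01, -3.52822959e+01,  7.07691838e-02,
        2.35654798e-02, -3.66386917e-05]), 'ee_pos': array([5.49815295e-01, 3.22519563e-05, 2.01438366e-01]), 'eef_rot': array([-3.14077736e+00, -9.25021523e-05,  1.57082215e+00]), 'force': array([ 0.9630604 , -0.25731332,  0.19427511]), 'moment': array([-0.00757904, -0.01698143,  0.01830967]), 'grip_force': 0.0, 'grip_width': 0.09400553921106225}
```

View pics/scene0.png

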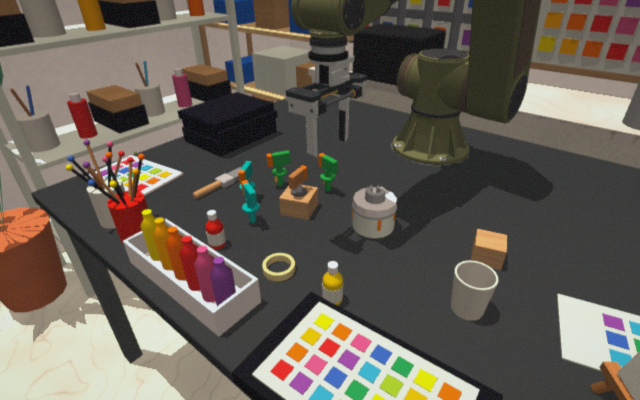

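View pics/side0.png

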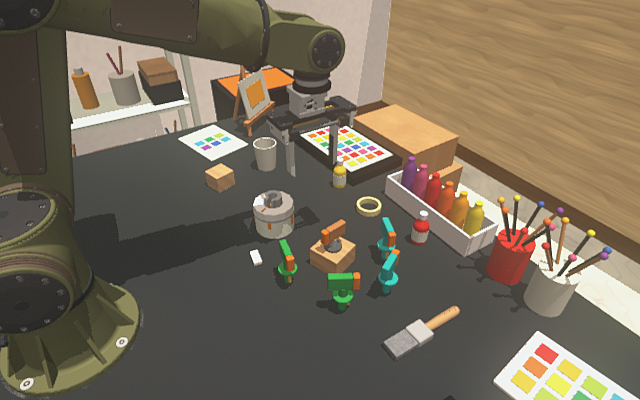

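The scene view shows the key in its stand at about (299,185) and the pot at (375,210). The side view shows the key at (333,235) and the pot at (273,213). Green and turquoise look-alikes stand around the key. I'll zoom in.

Run:
```python
from h import *
a=load("scene")[0][140:250,230:410]; b=load("side")[0][180:310,240:400]
f=lambda i,s:cv2.resize(i,None,fx=s,fy=s,interpolation=cv2.INTER_CUBIC)
A=f(a,4); A=cv2.copyMakeBorder(A,0,0,0,80,0); cv2.imwrite("pics/c1.png",A[:,:,::-1])
cv2.imwrite("pics/c2.png",f(b,4)[:,:,::-1])
```

```text
(no output)
```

View pics/c1.png

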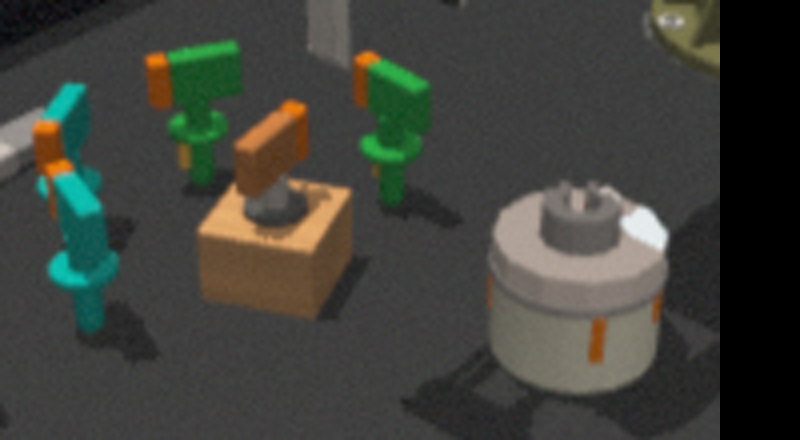

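View pics/c2.png

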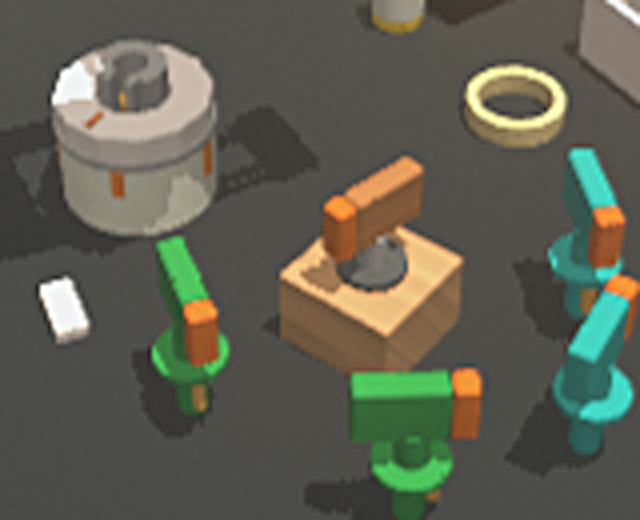

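The crops show the key's handle diagonal, with its orange end toward the side camera. In the side crop the hub slot points toward the camera at about (122,95), close to the orange lid mark at (95,118).

Run:
```python
from h import *
s=lambda p:np.array(p)/4+[240,180]
c=lambda p:np.array(p)/4+[230,140]
pr=lambda n,p,z:print(n,np.round(pix2z(n,p,z),4).tolist())
print("handle top"); pr("side",s([[375,183],[340,206],[411,161]]),.112); pr("scene",c([[272,128],[247,154],[298,105]]),.112)
print("flange");pr("side",s([373,262]),.056);pr("scene",c([275,207]),.056)
print("hub");pr("side",s([134,63]),.1);pr("scene",c([582,203]),.1);
print("slot outer");pr("side",s([[122,88]]),.1)
print("mark");pr("side",s([[95,118]]),.078)
print("greens flange z~.04"); pr("side",s([[190,352],[412,465],[593,395],[585,260]]),.04)
print("stand corners");pr("side",s([[280,277],[385,333],[462,262]]),.05);pr("scene",c([[200,232],[318,248],[351,190]]),.05)
print("wrist",proj("wrist",[[.55,-.1,.1]]))
```

```text
handle top
side [[0.5422, -0.1007, 0.112], [0.5158, -0.1066, 0.112], [0.5694, -0.0956, 0.112]]
scene [[0.5473, -0.0948, 0.112], [0.5796, -0.0854, 0.112], [0.5156, -0.1016, 0.112]]
flange
side [[0.5403, -0.1039, 0.056]]
scene [[0.5477, -0.0951, 0.056]]
hub
side [[0.4852, 0.0816, 0.1]]
scene [[0.4887, 0.0877, 0.1]]
slot outer
side [[0.4678, 0.0628, 0.1]]
mark
side [[0.4517, 0.0709, 0.078]]
greens flange z~.04
side [[0.4258, -0.0971, 0.04], [0.4856, -0.2243, 0.04], [0.5938, -0.2356, 0.04], [0.6557, -0.1529, 0.04]]
stand corners
side [[0.4923, -0.0815, 0.05], [0.519, -0.1486, 0.05], [0.5872, -0.1252, 0.05]]
scene [[0.5907, -0.1187, 0.05], [0.5595, -0.0502, 0.05], [0.4954, -0.0772, 0.05]]
wrist [[320.8270497  277.71420307]]
```

View pics/wrist0.png

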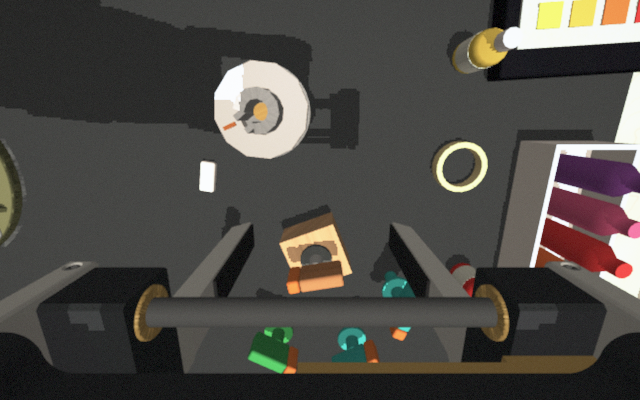

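The wrist view shows the pot at (262,110) with the hub opening at (260,112) and the key at (315,275). I'll rotate so the jaws close across the handle and hover over the key.

Call:
{"method": "apply_moves", "body": {
  "deltas": [
    [0,0,-1,0,0,0,-0.135],
    [0,0,-1,0,0,0,-0.135],
    [0,0,-1,0,0,0,-0.135],
    [0,0,-1,0,0,0,-0.135],
    [0,0,-1,0,0,0,-0.135],
    [0,0,-1,0,0,0,-0.135],
    [0,-0.1,-1,0,0,0,-0.135],
    [0,-0.1,-1,0,0,0,-0.135],
    [0,-0.1,-1,0,0,0,-0.135],
    [0,-0.2,-0.8,0,0,0,-0.135]
  ]
}}

```text
time_s: 1.15
ee_pos: [0.5449, -0.0985, 0.2016]
eef_rot: [-3.141, 0.0, 0.215]
force: [0.6, 0.6, 0.2]
grip_width: 0.094
grip_force: 0.0
```

Run:
```python
from h import *
c,P=shot("wrist");print(ctrl.get_obs()["ee_pos"],ctrl.get_obs()["eef_rot"],ctrl.get_obs()["qpos"])
print(proj("wrist",[[.545,-.098,.112],[.487,.0847,.1]]))
i=c["img"]; cv2.imwrite("pics/w1.png",i[:,:,::-1])
```

```text
[ 0.5446166  -0.09933878  0.20156837] [3.14157667e+00 5.72199093e-04 2.06240805e-01] [-2.46447237e-01  3.08483716e-01  1.51049615e+00 -2.72972453e-04
  1.32312037e+00  1.11817527e+00]
[[320.01114992 198.02460492]
 [143.70421466 210.7052127 ]]
```

View pics/w1.png

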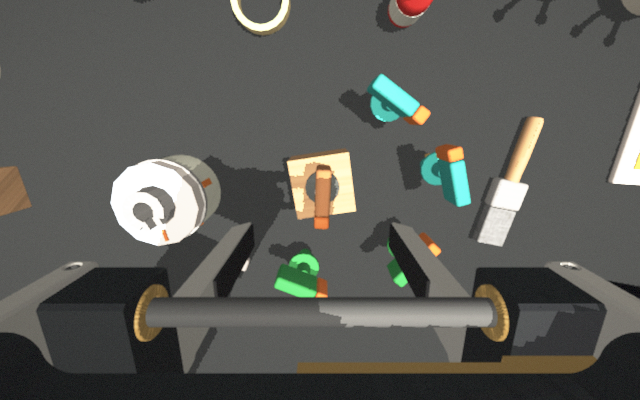

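The key handle spans about (322,166)–(322,228), with its orange end at the bottom. The hub is at about (150,208). I'll measure the handle rectangle and zoom in on both.

Run:
```python
from h import *
i,K,P=load("wrist"); g=cv2.resize(i[140:250,280:360],None,fx=5,fy=5,interpolation=cv2.INTER_CUBIC)
h=cv2.resize(i[165:250,110:200],None,fx=4.4,fy=6.47,interpolation=cv2.INTER_CUBIC)
h=cv2.resize(i[165:250,110:200],(495,468),interpolation=cv2.INTER_CUBIC); h=h[:,:395]
h=cv2.copyMakeBorder(h,0,550-468,0,0,0)
cv2.imwrite("pics/w1c.png",np.hstack([g,h])[:,:,::-1])
hsv=cv2.cvtColor(i,cv2.COLOR_RGB2HSV); sub=hsv[160:235,308:338]
print(sub[::6,::4].tolist())
```

```text
[[[27, 46, 255], [27, 46, 255], [27, 47, 255], [27, 47, 255], [28, 48, 255], [27, 49, 255], [27, 52, 255], [26, 50, 255]], [[15, 113, 223], [15, 113, 224], [14, 113, 198], [13, 136, 111], [14, 142, 113], [13, 137, 121], [27, 49, 255], [27, 49, 255]], [[15, 110, 227], [14, 112, 223], [13, 139, 189], [19, 115, 253], [20, 110, 254], [20, 113, 254], [15, 110, 227], [28, 41, 255]], [[15, 81, 142], [43, 16, 109], [12, 140, 193], [13, 139, 206], [17, 124, 251], [15, 131, 243], [39, 17, 106], [15, 105, 218]], [[42, 12, 108], [35, 15, 105], [13, 144, 165], [13, 138, 207], [12, 140, 211], [12, 140, 206], [25, 15, 101], [33, 16, 164]], [[39, 17, 103], [30, 5, 100], [12, 140, 177], [12, 139, 208], [12, 139, 213], [12, 141, 201], [30, 18, 101], [39, 13, 134]], [[14, 86, 161], [36, 13, 99], [12, 141, 184], [12, 141, 208], [12, 142, 209], [13, 141, 194], [30, 15, 102], [17, 91, 232]], [[15, 115, 220], [15, 111, 222], [12, 138, 185], [12, 140, 209], [12, 138, 211], [13, 142, 185], [15, 114, 221], [27, 55, 255]], [[16, 108, 229], [15, 109, 227], [12, 139, 189], [12, 144, 209], [12, 141, 214], [12, 141, 179], [16, 110, 225], [27, 49, 255]], [[15, 110, 229], [16, 109, 229], [12, 138, 188], [13, 142, 207], [12, 139, 207], [12, 137, 162], [15, 100, 209], [18, 73, 168]], [[40, 8, 94], [30, 5, 93], [12, 171, 241], [12, 169, 242], [12, 170, 241], [11, 174, 174], [50, 8, 94], [40, 8, 95]], [[45, 5, 95], [18, 13, 95], [11, 175, 238], [11, 175, 240], [12, 175, 239], [10, 164, 177], [40, 8, 94], [15, 5, 93]], [[50, 8, 95], [38, 11, 92], [40, 8, 95], [23, 11, 96], [50, 8, 96], [48, 14, 94], [20, 8, 93], [23, 11, 91]]]
```

View pics/w1c.png

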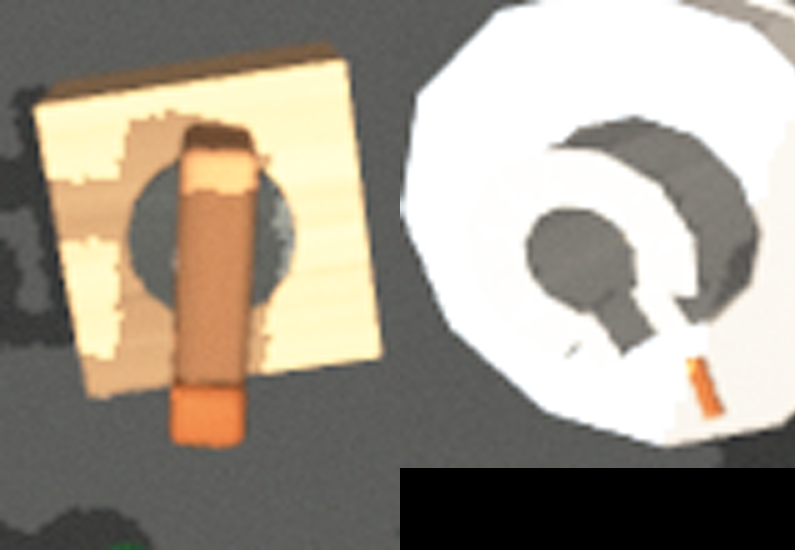

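Run:
```python
from h import *
k=lambda p:np.array(p)/5+[280,140]
b=lambda p:(np.array(p)-[400,0])/5.5+[110,165]
X=pix2z("wrist",k([[214,298],[207.5,446],[220.5,150]]),.112); print(X, np.arctan2(*(X[2]-X[1])[1::-1]))
X=pix2z("wrist",k([[183,150],[258,150],[172,445],[243,447]]),.112); print(X[0]-X[1],X[2]-X[3])
Y=pix2z("wrist",b([[581,260],[638,344],[526,260],[637,260],[581,207],[581,312]]),.1); print(Y, np.arctan2(*(Y[0]-Y[1])[1::-1]))
M=pix2z("wrist",b([[706,388]]),.078);print(M,np.arctan2(*(Y[0]-M[0])[1::-1]))
F=pix2z("wrist",k([[212,228]]),.056);print("flange",F); print(np.hypot(*(Y[0]-Y[1])[:2]))
```

```text
[[ 0.54396988 -0.10114945  0.112     ]
 [ 0.51188906 -0.10680566  0.112     ]
 [ 0.57421191 -0.09581744  0.112     ]] 0.1745177817243525
[-0.00318739  0.01459155  0.        ] [-0.00275911  0.01474993  0.        ]
[[0.4850037  0.08545731 0.1       ]
 [0.46947418 0.0734809  0.1       ]
 [0.48268951 0.09604904 0.1       ]
 [0.48735991 0.07467324 0.1       ]
 [0.49605678 0.08596664 0.1       ]
 [0.47394811 0.08494786 0.1       ]] 0.6569335379113121
[[0.45059758 0.07047629 0.078     ]] 0.41066095253802554
flange [[ 0.54542048 -0.10066174  0.056     ]]
0.01961122431553609
```

Call:
{"method": "apply_moves", "body": {
  "deltas": [
    [0,0,-0.15,-2,0,0,-0.03],
    [0,0,0,-3,0,0,0],
    [0,0,0,-3,0,0,0],
    [0,0,0,-1.6,0,0,0],
    [0,0,0,-0.5,0,0,0],
    [0,0,0,0,0,0,0],
    [255,0,0,0,0,0,0],
    [255,0,0,0,0,0,0],
    [255,0,0,0,0,0,0],
    [255,0,0,0,0,0,0]
  ],
  "grip_force": 30
}}

```text
time_s: 2.2
ee_pos: [0.5452, -0.0996, 0.1013]
eef_rot: [3.141, -0.001, 0.191]
force: [0.7, 0.2, -0.2]
grip_width: 0.0654
grip_force: 0.0
```

Call:
{"method": "apply_moves", "body": {
  "deltas": [
    [255,0,0,0,0,0,0],
    [255,0,0,0,0,0,0],
    [255,0,0,0,0,0,0],
    [255,0,0,0,0,0,0]
  ],
  "grip_force": 30
}}

```text
time_s: 2.6
ee_pos: [0.545, -0.0995, 0.1008]
eef_rot: [-3.142, -0.0, 0.191]
force: [-0.6, -0.2, -0.1]
grip_width: 0.0337
grip_force: 0.0
```

Call:
{"method": "apply_moves", "body": {
  "deltas": [
    [255,0,0,0,0,0,0],
    [255,0,0,0,0,0,0],
    [255,0,0,0,0,0,0],
    [255,0,0,0,0,0,0],
    [255,0,0,0,0,0,0]
  ],
  "grip_force": 30
}}

```text
time_s: 3.1
ee_pos: [0.545, -0.0995, 0.1008]
eef_rot: [-3.142, 0.0, 0.191]
force: [0.3, 0.2, 0.4]
grip_width: 0.0155
grip_force: 30.0
```

Call:
{"method": "apply_moves", "body": {
  "deltas": [
    [255,0,0,0.5,0,0,0],
    [255,0,0,1,0,0,0],
    [255,0,0,1.5,0,0,0],
    [255,0,0,1.5,0,0,0],
    [255,0,0,1.5,0,0,0],
    [255,0,0,1.5,0,0,0],
    [255,0,0,1.5,0,0,0],
    [255,0,0,1.5,0,0,0],
    [255,0,0,1,0,0,0],
    [255,0,0,0.5,0,0,0]
  ]
}}

```text
time_s: 4.1
ee_pos: [0.5452, -0.0995, 0.2221]
eef_rot: [3.141, -0.001, 0.191]
force: [-0.4, -0.3, -2.3]
grip_width: 0.0151
grip_force: 30.0
```

Run:
```python
from h import *
c,P=shot("wrist"); a=c["img"][120:280,240:400]; c2,_=shot("side"); o=ctrl.get_obs()
print(o["ee_pos"],o["eef_rot"],o["force"],o["moment"])
s=c2["img"][130:290,240:400]
f=lambda i:cv2.resize(i,None,fx=2.5,fy=2.5,interpolation=cv2.INTER_CUBIC)
cv2.imwrite("pics/g.png",np.hstack([f(a),f(s)])[:,:,::-1])
```

```text
[ 0.54510085 -0.09951689  0.22139065] [ 3.14125325e+00 -7.62857485e-04  1.90797058e-01] [ 0.24612387  0.30137666 -3.08665151] [0.03428415 0.08127626 0.01467016]
```

View pics/g.png

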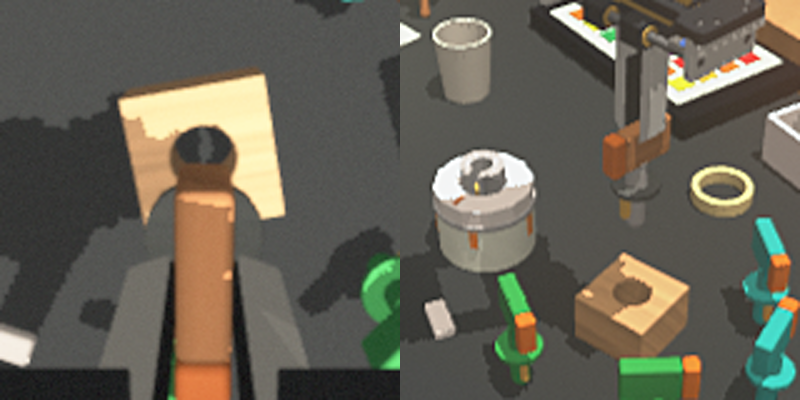

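The handle sits straight between the pads with the stand hole empty below it. In the side view the key hangs upright. I'll check its offset and tilt in the hand from the handle end and the flange.

Run:
```python
from h import *
o=ctrl.get_obs();t=np.array(o["ee_pos"]);y=o["eef_rot"][2]
def L(p,z):
    X=pix2z("wrist",np.array(p)/2.5+[240,120],z)-t
    c,s=np.cos(y),np.sin(y); return np.round(np.c_[c*X[:,0]+s*X[:,1],-s*X[:,0]+c*X[:,1]]*1000,1)
print("far end top",L([[177,193],[235,195]],t[2]+.012))
print("orange bdry",L([[176,362],[231,362]],t[2]+.012))
print("far end bottom",L([[172,170],[237,170]],t[2]-.024))
print("flange L/R",L([[147,225],[262,225]],t[2]-.044))
for z in(-.044,-.05):
  a=np.linspace(0,2*np.pi,17)
  X=t+np.c_[.021*np.cos(a)*np.cos(y)-.021*np.sin(a)*np.sin(y),.021*np.cos(a)*np.sin(y)+.021*np.sin(a)*np.cos(y),0*a+z]
  q=(proj("wrist",X)-[240,120])*2.5; print(np.round(q[[0,2,4,12,14]]).tolist())
i=load("wrist")[0]; 
cv2.imwrite("pics/g2.png",cv2.resize(i[160:275,280:360],None,fx=5,fy=5,interpolation=cv2.INTER_CUBIC)[:,:,::-1])
```

```text
far end top [[29.4  6. ]
 [28.9 -9. ]]
orange bdry [[-19.1   6.7]
 [-19.1  -8.5]]
far end bottom [[ 26.8   8.8]
 [ 26.8 -11.3]]
flange L/R [[  2.3  18.6]
 [  2.3 -21.3]]
[[201.0, 173.0], [157.0, 190.0], [140.0, 231.0], [261.0, 231.0], [244.0, 190.0]]
[[201.0, 169.0], [158.0, 186.0], [142.0, 226.0], [260.0, 226.0], [243.0, 186.0]]
```

View pics/g2.png

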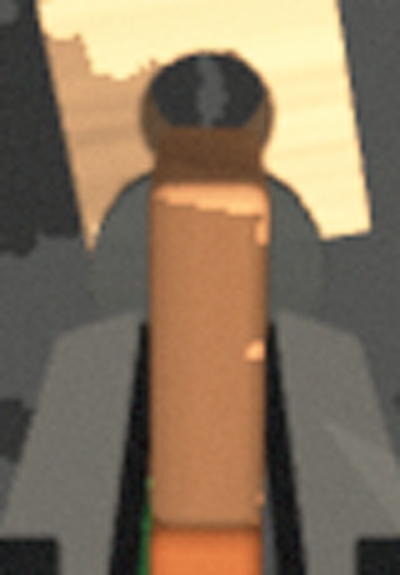

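The key is upright, about 2–3 mm back along the handle in the hand. I'll move beside the hub with the yaw turned to 0.66 and measure it from near.

Call:
{"method": "apply_moves", "body": {
  "deltas": [
    [255,-0.5,0.8,0,0,0,0.047],
    [255,-1,1.7,0,0,0,0.047],
    [255,-1.1,1.9,0,0,0,0.047],
    [255,-1.2,2,0,0,0,0.047],
    [255,-1.2,2,0,0,0,0.047],
    [255,-1.2,2,0,0,0,0.047],
    [255,-1.2,2,0,0,0,0.047],
    [255,-1.1,1.8,0,0,0,0.047],
    [255,-0.7,1.2,0,0,0,0.047],
    [255,-0.3,0.4,0,0,0,0.047]
  ]
}}

```text
time_s: 5.2
ee_pos: [0.4494, 0.0594, 0.2205]
eef_rot: [-3.141, 0.0, 0.664]
force: [0.8, -0.5, -2.6]
grip_width: 0.0157
grip_force: 30.0
```

Call:
{"method": "apply_moves", "body": {
  "deltas": [
    [255,0,0,0,0,0,0],
    [255,0,0,0,0,0,0]
  ]
}}

```text
time_s: 5.4
ee_pos: [0.4501, 0.0583, 0.2206]
eef_rot: [-3.142, 0.0, 0.66]
force: [0.7, -0.3, -2.1]
grip_width: 0.0155
grip_force: 30.0
```

Run:
```python
from h import *
c,P=shot("wrist"); o=ctrl.get_obs()
print(o["ee_pos"],o["eef_rot"],o["force"],o["qpos"])
u=proj("wrist",[.485,.0855,.1])[0].round().astype(int); print(u)
i=c["img"]; x0,y0=u[0]-60,max(u[1]-50,0); print(x0,y0)
cv2.imwrite("pics/n.png",cv2.resize(i[y0:y0+110,x0:x0+140],None,fx=5,fy=5,interpolation=cv2.INTER_CUBIC)[:,:,::-1])
```

```text
[0.45016594 0.05818243 0.22066688] [-3.14152104e+00  2.47290785e-04  6.59459560e-01] [-0.46218956  0.48546755 -1.87611888] [ 4.78643034e-02  6.78072366e-02  1.75105696e+00 -8.59862380e-05
  1.32297204e+00  9.59222181e-01]
[320 151]
260 101
```

View pics/n.png

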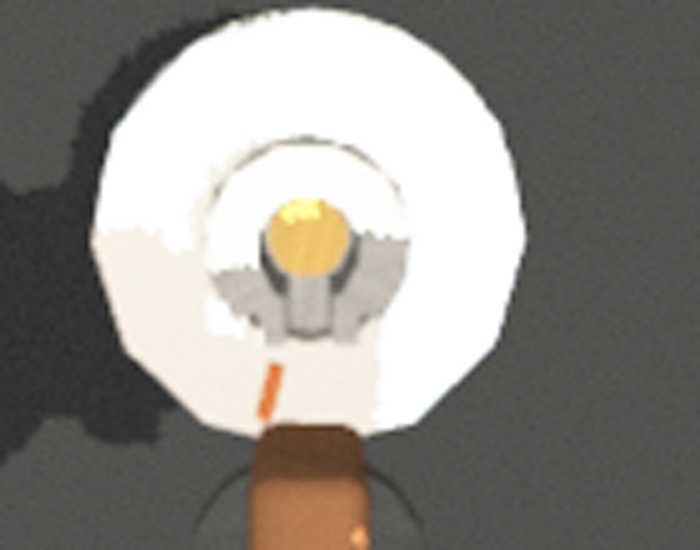

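The hub face centre is at about (308,243) in the crop, with the slot pointing straight down in the picture. So it is in line with the key at this yaw.

Run:
```python
from h import *
t=np.array([.45017,.05818,.22067]);y=.6595;c,s=np.cos(y),np.sin(y)
def L(p,z):
    X=pix2z("wrist",np.array(p)/5+[260,101],z)-t
    return np.round(np.c_[c*X[:,0]+s*X[:,1],-s*X[:,0]+c*X[:,1]]*1000,1).tolist()
print("hub",L([[308,243]],.1),"slot",L([[310,325]],.1),"hub L/R/T/B",L([[205,240],[409,240],[308,143],[308,340]],.1))
print("mark",L([[270,390]],.078),"handle far top",L([[250,480],[368,480]],t[2]+.012),"flange far",L([[308,440]],t[2]-.044))
```

```text
hub [[45.9, -1.2]] slot [[27.9, -1.7]] hub L/R/T/B [[46.5, 21.2], [46.5, -23.2], [67.0, -1.2], [24.6, -1.2]]
mark [[8.6, 7.8]] handle far top [[29.4, 6.4], [29.4, -8.7]] flange far [[20.8, -1.1]]
```

Call:
{"method": "apply_moves", "body": {
  "deltas": [
    [255,0.9,0.7,0,0,0,0],
    [255,1.2,0.9,0,0,0,0],
    [255,1.1,0.9,0,0,0,0],
    [255,0.58,0.43,-0.5,0,0,0],
    [255,0,0,-1,0,0,0],
    [255,0,0,-1,0,0,0],
    [255,0,0,-0.4,0,0,0],
    [255,0,0,0,0,0,0]
  ]
}}

```text
time_s: 6.25
ee_pos: [0.4873, 0.0875, 0.1911]
eef_rot: [-3.141, 0.001, 0.66]
force: [-0.1, -0.2, -2.2]
grip_width: 0.0156
grip_force: 30.0
```

Call:
{"method": "apply_moves", "body": {
  "deltas": [
    [255,0,0,-0.3,0,0,0],
    [255,0,0,-0.3,0,0,0],
    [255,0,0,-0.2,0,0,0],
    [255,0,0,0,0,0,0]
  ]
}}

```text
time_s: 6.65
ee_pos: [0.4877, 0.0878, 0.1837]
eef_rot: [-3.141, 0.0, 0.661]
force: [-0.6, -0.3, -2.9]
grip_width: 0.0158
grip_force: 30.0
```

Call:
{"method": "apply_moves", "body": {
  "deltas": [
    [255,0,0,-0.2,0,0,0],
    [255,0,0,-0.2,0,0,0],
    [255,0,0,-0.2,0,0,0],
    [255,0,0,0,0,0,0]
  ]
}}

```text
time_s: 7.05
ee_pos: [0.4877, 0.0878, 0.1775]
eef_rot: [-3.141, 0.0, 0.661]
force: [0.2, -1.0, -1.3]
grip_width: 0.0156
grip_force: 30.0
```

Call:
{"method": "apply_moves", "body": {
  "deltas": [
    [255,0,0,-0.2,0,0,0],
    [255,0,0,-0.2,0,0,0],
    [255,0,0,0,0,0,0]
  ]
}}

```text
time_s: 7.35
ee_pos: [0.4877, 0.0878, 0.1735]
eef_rot: [-3.141, 0.0, 0.661]
force: [0.0, -0.2, -2.6]
grip_width: 0.0153
grip_force: 30.0
```

Call:
{"method": "apply_moves", "body": {
  "deltas": [
    [255,0,0,-0.2,0,0,0],
    [255,0,0,-0.2,0,0,0],
    [255,0,0,0,0,0,0]
  ]
}}

```text
time_s: 7.65
ee_pos: [0.4877, 0.0878, 0.1695]
eef_rot: [-3.141, 0.0, 0.661]
force: [0.6, 0.3, -2.6]
grip_width: 0.0156
grip_force: 30.0
```

Call:
{"method": "apply_moves", "body": {
  "deltas": [
    [255,0,0,-0.2,0,0,0],
    [255,0,0,-0.2,0,0,0],
    [255,0,0,0,0,0,0]
  ]
}}

```text
time_s: 7.95
ee_pos: [0.4877, 0.0878, 0.1655]
eef_rot: [-3.141, 0.0, 0.661]
force: [0.3, -0.0, -3.0]
grip_width: 0.0151
grip_force: 30.0
```

The feather has passed the riding height with no force, so it is in the slot. I'll press on against the spring with a firmer grip.

Call:
{"method": "apply_moves", "body": {
  "deltas": [
    [255,0,0,-0.2,0,0,0],
    [255,0,0,-0.2,0,0,0],
    [255,0,0,-0.2,0,0,0],
    [255,0,0,0,0,0,0]
  ],
  "grip_force": 50
}}

```text
time_s: 8.35
ee_pos: [0.4881, 0.0878, 0.1601]
eef_rot: [3.141, -0.001, 0.661]
force: [0.2, 0.6, 4.5]
grip_width: 0.0152
grip_force: 50.0
```

Call:
{"method": "apply_moves", "body": {
  "deltas": [
    [255,0,0,-0.2,0,0,0],
    [255,0,0,-0.2,0,0,0],
    [255,0,0,-0.2,0,0,0],
    [255,0,0,0,0,0,0]
  ],
  "grip_force": 50
}}

```text
time_s: 8.75
ee_pos: [0.4881, 0.0879, 0.1543]
eef_rot: [3.141, -0.001, 0.661]
force: [-0.6, 0.4, 6.3]
grip_width: 0.0151
grip_force: 50.0
```

Spring contact is felt. I'll press on until the force jumps at the flange.

Call:
{"method": "apply_moves", "body": {
  "deltas": [
    [255,0,0,-0.15,0,0,0],
    [255,0,0,-0.15,0,0,0],
    [255,0,0,0,0,0,0]
  ],
  "grip_force": 50
}}

```text
time_s: 9.05
ee_pos: [0.4882, 0.0879, 0.1515]
eef_rot: [3.141, -0.001, 0.661]
force: [0.1, 0.1, 7.5]
grip_width: 0.0155
grip_force: 50.0
```

Call:
{"method": "apply_moves", "body": {
  "deltas": [
    [255,0,0,-0.15,0,0,0],
    [255,0,0,0,0,0,0]
  ]
}}

```text
time_s: 9.25
ee_pos: [0.4885, 0.0879, 0.1508]
eef_rot: [3.14, -0.002, 0.661]
force: [-2.9, -0.4, 14.2]
grip_width: 0.0156
grip_force: 50.0
```

The flange has touched: the force jumped beyond the spring's. I'll add a little more push and check.

Call:
{"method": "apply_moves", "body": {
  "deltas": [
    [255,0,0,-0.07,0,0,0],
    [255,0,0,0,0,0,0],
    [255,0,0,0,0,0,0],
    [255,0,0,0,0,0,0]
  ]
}}

```text
time_s: 9.65
ee_pos: [0.4887, 0.088, 0.1507]
eef_rot: [3.14, -0.003, 0.661]
force: [-3.8, 0.1, 20.6]
grip_width: 0.0153
grip_force: 50.0
```

Run:
```python
from h import *
c,P=shot("side"); o=ctrl.get_obs(); print(o["ee_pos"],o["eef_rot"],o["force"],o["moment"])
d,_=shot("scene")
f=lambda i:cv2.resize(i,None,fx=4,fy=4,interpolation=cv2.INTER_CUBIC)
cv2.imwrite("pics/end.png",np.hstack([f(c["img"][140:250,225:325]),f(d["img"][120:230,325:425])])[:,:,::-1])
```

```text
[0.48867154 0.08796519 0.15072443] [ 3.13991301e+00 -2.89358961e-03  6.60886984e-01] [-4.17442072 -1.09595059 20.30265106] [0.02273635 1.01519809 0.04446512]
```

View pics/end.png

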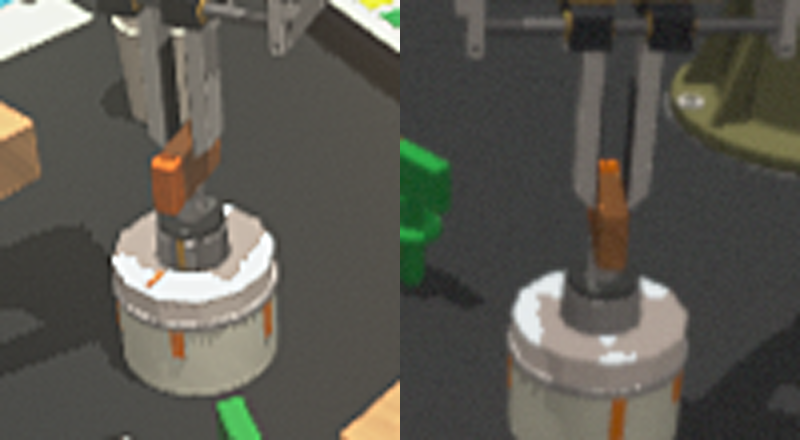

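The picture shows the flange resting on the hub at (190,225) in the left half, with the feather in the slot. The force rises with no further travel, so it is seated. I'll hand in.

```bash
python3 -c "
from station import ctrl; print(ctrl.hand_in())"
```

```text
the job is handed in; nothing more can be done
None
```

I drew the key from its stand and put it into the hub, where the feather went into the slot on the way down without any hunting. It is now held pressed home with a 50 N grip and about 20 N of push; the job is handed in, but no verdict came back.

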